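# Find the hidden catch of the cutter box

## Robot

A 6-joint arm with a two-finger parallel gripper is mounted at the origin on the work surface. World frame = base frame: x ahead of the robot, y to its left, z up, the work surface at z = 0. Lengths are in m, angles in degrees, forces in N, time in s.
With the tool pointing down it reaches from about 0.3 to 0.775 m from the base axis. Payload 14.6 kg.
Tool frame: the origin (TCP) lies at the very end of the fingers, on their centre line; the grasp point (between the pads) lies 19 mm behind it; z points along the fingers, x is the direction in which the jaws open and shut, and the axes are right-handed (so a half turn about z gives the same grasp; the last joint's range is limited). The gripper opens to 94 mm and grips with 3 to 60 N. Pads are 16 mm wide; open, the fingers measure 119 mm over their backs; the gripper's body (75 mm by 177 mm) begins 78 mm behind the grasp point.
Start: joints at [-79.733, 17.183, 87.147, -0, 75.671, -3.816], TCP at [0.134, -0.533, 0.205] pointing down, gripper open.
Joint ranges: [-173.82, 173.82], [-45.26, 126.66], [13.44, 144.39], [-59.66, 239.66], [0, 175.72], [-146.38, 146.38]. Speed limits (degrees/s): [127.2, 127.2, 147.25, 180, 180, 180].

## Interface

Orientations are given as [roll, pitch, yaw] about the fixed x, y, z axes, in that order (R = Rz(yaw) Ry(pitch) Rx(roll)).
In Python, from bench import * gives the robot as it stands.
- The arm moves only by the shell command python3 -m pendant 'ROWS' [OPENING] [FORCE]. ROWS is JSON, one flat list of numbers, 6 for each row, row after row: the shift along the world's x, y, z as a fraction of full scale, then the turn, a rotation vector about the world's x, y, z as a fraction of full scale. A call has exactly 10 rows; each row is the pose to reach, as a shift and turn from the pose commanded when the call began; what a row does not reach only later rows make up. Full scale, the value 1, is 0.5 m for a shift and 45 degrees for a turn. A row lasts 1/12 s, in which the tool goes at most 41.7 mm and 7.16 degrees, less where a joint would pass 70% of its speed; a pose out of reach is approached as far as the arm can. A call with a number of a shift or a turn outside -1 to 1 is refused whole. A call with a gripper value outside its range is refused whole. OPENING is the closure, from -1 (fully open) to 1 (shut), so that 0 is half open, set as the call begins (- or left out, the last holds). The fingers move at their own pace and stop on an object; FORCE is the grip in N (left out, the last holds). Time passes only in rows, so rows that repeat a pose let the fingers close, or fill a call up. It gives the time, the measured TCP pose, the force and the opening at its end, in the units of the state.
- get_state(): the state, without advancing time (a new reading comes with each control period).
- get_image(name): name is "side" or "top" or "wrist"; returns (picture, depth): 384x512x3 uint8, red, green, blue; 384x512 float32, m along the optical axis (not along the pixel's ray), 0 where there is no reading.
- camera_params(name): a dict with "fx", "fy", "cx", "cy" (pixels), "k1" (the pictures are not rectified: a ray, as slopes to the right and down, at radius r is drawn at 1 + k1 r^2 times it, then the intrinsics apply), "rvec" (rotation vector, rad) and "tvec" (3), from world to camera coordinates, as OpenCV has them; the wrist camera has in their place "T_tool_cam" (4x4, takes a point from camera to tool coordinates, whose origin is the TCP and whose axes are the tool frame's). Camera axes: x right, y down, z forward; pixel columns grow to the right and rows downward; lengths in m; the calibration is good to about 2 mm. A picture is of the moment at which its call begins: read the wrist's pose just before it. camera_params takes no time and is no camera call.
- finish_job(): hands the job in, once; it reports no verdict.
The state is a dict: "t": time; "qpos": joint angles; "qd": joint speeds; "effort": joint torques, N m; "tool_pos": TCP position; "ee_rot": TCP orientation; "force": force on the tool from outside, world axes, zero at the start; "ft_torque": the same for the moment, N m; "opening": finger opening in m.
Only numpy, scipy, OpenCV 4.12 (cv2) and the standard library are available. Lean on these libraries where they do the work, as an engineer would, in place of code of your own. Each camera call takes 0.05 s, during which the arm holds its last target.

## Task

The drawer of the cutter box is held by a concealed catch: of the four identical square plates lying flush in its flat top, one is the release button and the other three are dead blanks. Feel across the plates with the fingertips until one gives, and press it fully home so that the drawer springs out. Use only the button, never touch the drawer itself, and leave everything standing on and around the box where it is.

Things in the scene. Friction and masses are not known exactly. Their poses are not given: they have to be found in the camera images.
- cutter_box: fixed box, 260 (its x) x 340 (its y) x 110 mm high; origin: centre of its underside; x points away from the drawer front, y left, z up. Its top is a level, rigid metal panel with four 50 mm square openings (seats), 2 x 2, 110 mm between centres. In each lies a 46 mm square metal plate. All look alike: three are rigid blanks, one (in any seat, unknown) is the release button
- seat_a (a point): centre of the near left seat, at the height of the panel's face (110 mm above the table); axes as the box's. The face of its plate lies 1.5 mm below this point
- seat_b (a point): centre of the near right seat, at the height of the panel's face (110 mm above the table); axes as the box's. The face of its plate lies 1.5 mm below this point
- seat_c (a point): centre of the far left seat, at the height of the panel's face (110 mm above the table); axes as the box's. The face of its plate lies 1.5 mm below this point
- seat_d (a point): centre of the far right seat, at the height of the panel's face (110 mm above the table); axes as the box's. The face of its plate lies 1.5 mm below this point
- release (a joint): travel of the release button in m: 0 = out, 0.007 = fully home (face then 8.5 mm below the panel's face). It goes straight down with about 4 to 6 N, with no spring: it stays as deep as it is pressed
- drawer: blue-fronted drawer of the box, its front 316 mm wide with a steel lip, on the side facing the robot. It is driven by the button: it comes out along the box's -x by four times the button's travel, 28 mm when the button is fully home. Origin 13 mm above the box's origin when shut
- ring_cutter: thin steel ring pastry cutter, 44 mm across, 30 mm high, standing on the left margin of the box's panel; origin at the centre of its underside
- spice_jar: small jar with red cap, 36 mm across, 55 mm high, standing on the right margin of the box's panel; origin at the centre of its underside
- plate: white ceramic plate, 170 mm across, on the table at the left; origin at the centre of its underside
- fish_cutter: fish-shaped steel cutter, 66 x 32 x 22 mm, lying on the plate
- bowl: steel bowl, 150 mm across, 70 mm high, on the table at the right
- spatula: spatula lying on the table at the right
- brush: pastry brush lying on the table at the near right
- sugar_jar: sugar jar with white cap, 80 mm across, 130 mm high, on the table at the left

How it is judged:
By the outcome, as a careful person would: the job done as asked, in the order asked, and still so for the second after the job is handed in, with the robot touching nothing.
It also fails if it takes over 48 s, if anything falls off the work surface, if the arm or the gripper's body presses on something with over 40 N, if the wrist force passes 120 N, or if a joint passes its speed limit or range.

## Working session

There is one attempt and no reset: what is moved stays moved. The work goes in short steps, Python scripts to look and compute and a shell command to move; the robot and the scene stay as the last step left them, time stands still between calls to the robot, and variables do not carry over. Pictures are saved under pics/ and viewed, and the job is handed in when it is done.

```bash
ls; mkdir -p pics; python3 - <<'E'
from bench import *
import cv2
s=get_state(); print(s)
for n in ("top","side"):
    im,d=get_image(n); cv2.imwrite(f"pics/{n}0.png",im[:,:,::-1])
    import numpy as np; np.savez(f"{n}0.npz",im=im,d=d)
    print(n,camera_params(n))
E
```

```text
pics
{'t': 0.0, 'qpos': array([-7.97320069e+01,  1.72130137e+01,  8.71804285e+01,  2.64181519e-04,
        7.56701478e+01, -3.81541825e+00]), 'qd': array([ 0.09138306, -0.10368174,  0.03575894,  0.10969581, -0.12054042,
       -0.04840786]), 'effort': array([ 3.81211576e-03, -5.31806195e+01, -3.52744603e+01,  7.08305812e-02,
        2.43988994e-02, -7.65982963e-05]), 'tool_pos': array([ 0.13378974, -0.53320894,  0.20491042]), 'ee_rot': array([-1.79995513e+02,  6.34320135e-02, -7.59166517e+01]), 'force': array([-0.22135554,  0.40316106, -0.37474794]), 'ft_torque': array([ 0.02060961, -0.00565077, -0.01750639]), 'opening': 0.09376081972855717}
top {'fx': 450.6211842927895, 'fy': 450.6211842927895, 'cx': 253.07314612860495, 'cy': 191.2929946560813, 'k1': -0.13880042037478854, 'rvec': array([ 2.20323144, -2.18382449,  0.07824055]), 'tvec': array([-0.0908074 ,  0.47951291,  1.74320905])}
side {'fx': 352.3321493611244, 'fy': 352.3321493611244, 'cx': 260.63155308265925, 'cy': 187.68076936999105, 'k1': 0.019408365722130224, 'rvec': array([ 0.90464786, -2.45622242,  1.08853889]), 'tvec': array([0.33079107, 0.32092889, 1.03878871])}
```

View pics/top0.png

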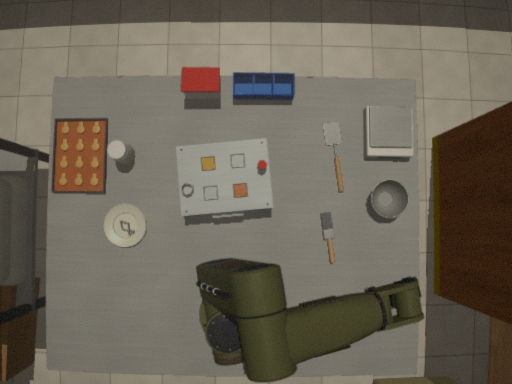

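View pics/side0.png

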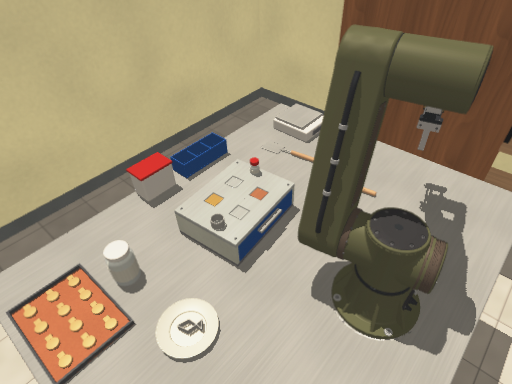

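The top view shows the box at about (224,177). Its plates are at about c (208,163), d (238,160), a (211,192) and b (240,190). The ring is at (187,190), the jar at (262,165), and the drawer lip at (228,215) faces the robot. Next I'll measure these.

```bash
cat > h.py <<'E'
import numpy as np, cv2
from bench import *
def ray(P,uv):
    x=(uv[0]-P['cx'])/P['fx']; y=(uv[1]-P['cy'])/P['fy']
    rd=np.hypot(x,y); r=rd
    for _ in range(30): r=rd/(1+P['k1']*r*r)
    s=r/rd if rd>0 else 1
    return np.array([x*s,y*s,1])
def onplane(P,uv,z):
    R=cv2.Rodrigues(np.array(P['rvec']))[0]; t=np.array(P['tvec'])
    c=-R.T@t; d=R.T@ray(P,uv); return c+d*(z-c[2])/d[2]
def proj(P,X):
    R=cv2.Rodrigues(np.array(P['rvec']))[0]; p=R@np.array(X)+np.array(P['tvec'])
    x,y=p[:2]/p[2]; f=1+P['k1']*(x*x+y*y)
    return P['fx']*x*f+P['cx'],P['fy']*y*f+P['cy']
E
python3 - <<'E'
from h import *
for n,(x0,y0,x1,y1) in (("top",(165,130,285,225)),("side",(170,145,305,265))):
    im=np.load(n+"0.npz")['im'][:,:,::-1]
    c=im[y0:y1,x0:x1]; cv2.imwrite(f"pics/{n}_z.png",cv2.resize(c,None,fx=6 if n=="top" else 5,fy=6 if n=="top" else 5,interpolation=cv2.INTER_CUBIC)[:600])
P=camera_params("top"); z=np.load("top0.npz"); im=z['im'];d=z['d']
# box top by depth -> heights
R=cv2.Rodrigues(P['rvec'])[0];c=-R.T@P['tvec']
H=np.zeros(d.shape)
XY=np.zeros(d.shape+(2,))
for v in range(120,235):
  for u in range(160,290):
    if d[v,u]>0:
        X=c+R.T@(ray(P,(u,v))*d[v,u]); H[v,u]=X[2]; XY[v,u]=X[:2]
m=((H>.09)&(H<.125)).astype(np.uint8)
print(np.median(H[m>0]), m.sum())
cn=max(cv2.findContours(m,cv2.RETR_EXTERNAL,cv2.CHAIN_APPROX_NONE)[0],key=cv2.contourArea)
pts=np.array([onplane(P,p[0],.11)[:2] for p in cn],np.float32)
print(cv2.minAreaRect(pts))
hsv=cv2.cvtColor(im,cv2.COLOR_RGB2HSV)
ms=((hsv[...,1]>120)&(m>0)).astype(np.uint8)
k,l,st,ce=cv2.connectedComponentsWithStats(ms)
for i in range(1,k):
    if st[i,4]>15: print(st[i],ce[i],onplane(P,ce[i],.1085))
t=(H>.13)
ys,xs=np.nonzero(t); print("tall",len(xs), xs.min() if len(xs) else 0)
for v,u in list(zip(ys,xs))[:60]: print(u,v,XY[v,u].round(3),H[v,u].round(3),end=';')
E
```

```text
0.10975582879079981 6248
((0.52798992395401, 0.02261790633201599), (0.26118195056915283, 0.34136638045310974), 5.75327730178833)
[202 157  13  13 138] [207.68115942 163.13768116] [0.57768577 0.08370641 0.1085    ]
[234 184  13  13 139] [239.89208633 189.89208633] [ 0.47918201 -0.03703636  0.1085    ]
tall 115 181
261 160 [ 0.584 -0.113] 0.166;262 160 [ 0.583 -0.116] 0.171;263 160 [ 0.583 -0.12 ] 0.168;260 161 [ 0.58  -0.109] 0.168;261 161 [ 0.58  -0.113] 0.168;262 161 [ 0.58  -0.116] 0.168;263 161 [ 0.58 -0.12] 0.167;264 161 [ 0.58  -0.124] 0.163;265 161 [ 0.579 -0.127] 0.176;259 162 [ 0.576 -0.106] 0.168;260 162 [ 0.576 -0.109] 0.169;261 162 [ 0.576 -0.113] 0.168;262 162 [ 0.577 -0.117] 0.161;263 162 [ 0.576 -0.12 ] 0.168;264 162 [ 0.577 -0.124] 0.164;265 162 [ 0.577 -0.127] 0.163;266 162 [ 0.576 -0.131] 0.166;258 163 [ 0.573 -0.102] 0.165;259 163 [ 0.572 -0.106] 0.169;260 163 [ 0.572 -0.109] 0.169;261 163 [ 0.574 -0.113] 0.155;262 163 [ 0.572 -0.116] 0.17;263 163 [ 0.573 -0.12 ] 0.161;264 163 [ 0.573 -0.124] 0.163;265 163 [ 0.573 -0.127] 0.165;266 163 [ 0.573 -0.131] 0.169;258 164 
[... 308 characters left out ...]
106] 0.169;260 165 [ 0.565 -0.109] 0.166;261 165 [ 0.566 -0.113] 0.164;262 165 [ 0.565 -0.116] 0.167;263 165 [ 0.565 -0.12 ] 0.167;264 165 [ 0.566 -0.124] 0.164;265 165 [ 0.566 -0.127] 0.161;266 165 [ 0.566 -0.131] 0.164;258 166 [ 0.562 -0.102] 0.168;259 166 [ 0.562 -0.106] 0.167;260 166 [ 0.562 -0.109] 0.166;261 166 [ 0.562 -0.113] 0.161;262 166 [ 0.563 -0.117] 0.158;263 166 [ 0.562 -0.12 ] 0.164;264 166 [ 0.562 -0.124] 0.168;265 166 [ 0.562 -0.127] 0.17;266 166 [ 0.562 -0.131] 0.165;258 167 [ 0.561 -0.103] 0.142;259 167 [ 0.558 -0.106] 0.167;260 167 [ 0.558 -0.109] 0.169;261 167 [ 0.558 -0.113] 0.167;262 167 [ 0.558 -0.117] 0.165;263 167 [ 0.558 -0.12 ] 0.168;264 167 [ 0.558 -0.124] 0.168;
```

View pics/top_z.png

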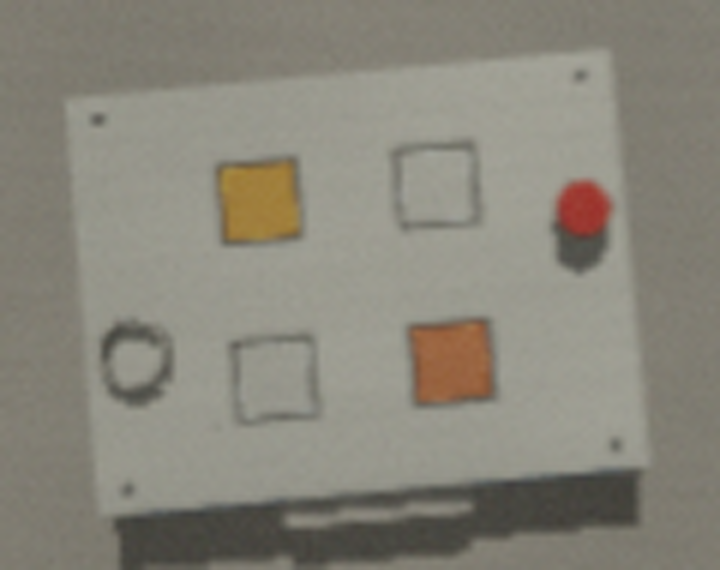

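View pics/side_z.png

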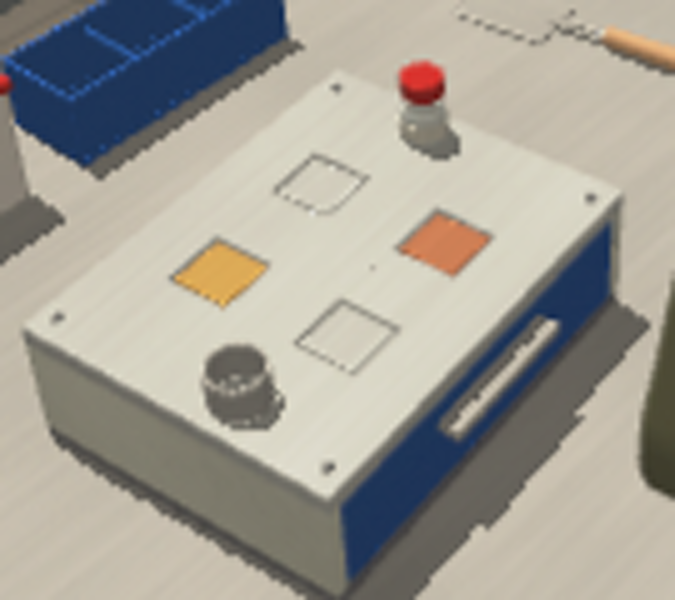

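Seat check: the yaw is 5.8° and the centre about (0.528,0.023). The b-c distance is 155.8 mm against 155.6 mm expected, and the face height is 0.1098. Before moving I'll project all four seats back into the pictures, and find the drawer lip.

```bash
python3 - <<'E'
from h import *
a=np.radians(5.77);R=np.array([[np.cos(a),-np.sin(a)],[np.sin(a),np.cos(a)]])
c=np.array([.5284,.0230])
for n,o in dict(a=(-.055,.055),b=(-.055,-.055),c=(.055,.055),d=(.055,-.055)).items():
    p=c+R@o
    print(n,p.round(4),[np.round(proj(camera_params(k),[*p,.1085]),1) for k in("top","side")])
E
python3 -m pendant '[0.2,0.28,0,0,0,-0.05, 0.4,0.57,0,0,0,-0.1, 0.69,0.99,0,0,0,-0.185, 0.69,0.99,0,0,0,-0.185, 0.69,0.99,0,0,0,-0.185, 0.69,0.99,0,0,0,-0.185, 0.69,0.99,0,0,0,-0.185, 0.69,0.99,0,0,0,-0.185, 0.69,0.99,0,0,0,-0.185, 0.69,0.99,0,0,0,-0.185]' 1 20
```

```text
a [0.4681 0.0722] [array([210.3, 192.6]), array([238.7, 211.5])]
b [ 0.4792 -0.0373] [array([240. , 189.9]), array([258.1, 192.7])]
c [0.5776 0.0833] [array([207.8, 163.2]), array([213.4, 198.7])]
d [ 0.5887 -0.0262] [array([237.3, 160.5]), array([233.4, 181.3])]
t: 0.93
tool_pos: [0.3728, -0.1898, 0.2055]
ee_rot: [-180.0, -0.0, -84.3]
force: [1.3, -0.9, 0.6]
opening: 0.031
```

```bash
python3 -m pendant '[0.06,0.09,0,0,0,0, 0.12,0.17,0,0,0,0, 0.17,0.25,0,0,0,0, 0.21,0.30,0,0,0,0, 0.21,0.30,0,0,0,0, 0.21,0.30,0,0,0,0, 0.21,0.30,0,0,0,0, 0.21,0.30,0,0,0,0, 0.21,0.30,0,0,0,0, 0.21,0.30,0,0,0,0]' 1 20
```

```text
t: 1.77
tool_pos: [0.4769, -0.0426, 0.2056]
ee_rot: [-180.0, -0.0, -84.3]
force: [0.1, -0.1, 0.2]
opening: 0.0002
```

```bash
python3 -m pendant '[0.004,0.011,-0.06,0,0,0, 0.004,0.011,-0.12,0,0,0, 0.004,0.011,-0.16,0,0,0, 0.004,0.011,-0.175,0,0,0, 0.004,0.011,-0.175,0,0,0, 0.004,0.011,-0.175,0,0,0, 0.004,0.011,-0.175,0,0,0, 0.004,0.011,-0.175,0,0,0, 0.004,0.011,-0.175,0,0,0, 0.004,0.011,-0.175,0,0,0]'
python3 - <<'E'
from h import *
print(get_state()['tool_pos'],get_state()['force'])
for n in("wrist","side"):
    im,d=get_image(n); cv2.imwrite(f"pics/{n}1.png",im[:,:,::-1])
E
```

```text
t: 2.6
tool_pos: [0.4795, -0.0363, 0.1186]
ee_rot: [-179.9, -0.0, -84.2]
force: [-0.2, -0.8, -0.1]
opening: 0.0005
[ 0.47950967 -0.03630135  0.11858665] [-0.21189649 -0.82115408 -0.06555948]
```

View pics/wrist1.png

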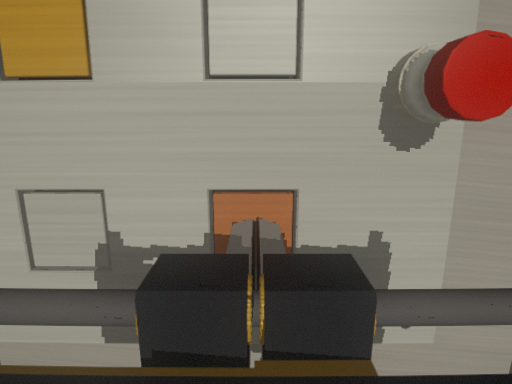

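View pics/side1.png

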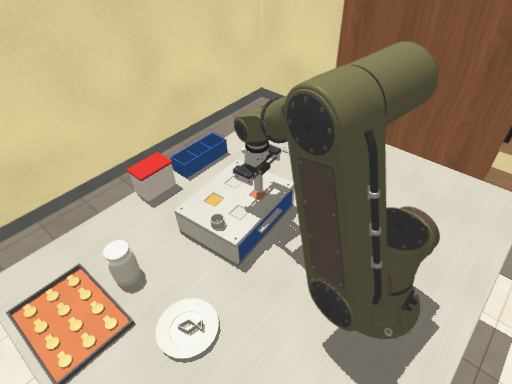

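The wrist view shows the fingertips centred on the red plate b (columns 213–293, tip near 255), and they clear the jar. Next is a gentle feel down to 2.5 mm below the plate's face.

```bash
python3 -m pendant '[0,0,-0.008,0,0,0, 0,0,-0.014,0,0,0, 0,0,-0.018,0,0,0, 0,0,-0.020,0,0,0, 0,0,-0.022,0,0,0, 0,0,-0.024,0,0,0, 0,0,-0.025,0,0,0, 0,0,-0.025,0,0,0, 0,0,-0.025,0,0,0, 0,0,-0.025,0,0,0]'; python3 -c "
from bench import *
s=get_state();print(s['tool_pos'],s['force'])"
```

```text
t: 3.53
tool_pos: [0.4794, -0.0362, 0.1085]
ee_rot: [-179.9, -0.0, -84.2]
force: [-20.7, 1.8, 45.7]
opening: 0.0002
[ 0.47937545 -0.03622757  0.10846528] [-20.71896749   1.80146431  45.73938019]
```

b stays at 0.1085 under 46 N, so it is a dead blank. I'll lift and go to a, then feel it with a smaller overtravel.

```bash
python3 -m pendant '[0,0,0.02,0,0,0, 0,0,0.04,0,0,0, -0.006,0.06,0.04,0,0,0, -0.012,0.12,0.04,0,0,0, -0.018,0.18,0.04,0,0,0, -0.023,0.217,0.04,0,0,0, -0.023,0.217,0.03,0,0,0, -0.023,0.217,0.02,0,0,0, -0.023,0.217,0.02,0,0,0, -0.023,0.217,0.02,0,0,0]'
```

```text
t: 4.37
tool_pos: [0.4677, 0.0713, 0.115]
ee_rot: [179.9, -0.0, -84.3]
force: [-0.1, 0.2, 0.1]
opening: 0.0008
```

```bash
python3 -m pendant '[0,0,-0.005,0,0,0, 0,0,-0.010,0,0,0, 0,0,-0.012,0,0,0, 0,0,-0.014,0,0,0, 0,0,-0.016,0,0,0, 0,0,-0.017,0,0,0, 0,0,-0.017,0,0,0, 0,0,-0.017,0,0,0, 0,0,-0.017,0,0,0, 0,0,-0.017,0,0,0]'
```

```text
t: 5.2
tool_pos: [0.4679, 0.0719, 0.1086]
ee_rot: [-180.0, -0.0, -84.2]
force: [-11.0, -3.4, 23.2]
opening: 0.0006
```

a is rigid as well, holding at 0.1086 under 23 N. Next is c.

```bash
python3 -m pendant '[0,0,0.02,0,0,0, 0,0,0.035,0,0,0, 0.06,0.006,0.035,0,0,0, 0.12,0.012,0.035,0,0,0, 0.18,0.018,0.035,0,0,0, 0.219,0.023,0.035,0,0,0, 0.219,0.023,0.025,0,0,0, 0.219,0.023,0.016,0,0,0, 0.219,0.023,0.016,0,0,0, 0.219,0.023,0.016,0,0,0]'
```

```text
t: 6.03
tool_pos: [0.5763, 0.0837, 0.1148]
ee_rot: [179.9, 0.0, -84.2]
force: [-0.0, 0.6, 0.8]
opening: 0.0004
```

```bash
python3 -m pendant '[0,0,-0.005,0,0,0, 0,0,-0.010,0,0,0, 0,0,-0.012,0,0,0, 0,0,-0.014,0,0,0, 0,0,-0.016,0,0,0, 0,0,-0.017,0,0,0, 0,0,-0.017,0,0,0, 0,0,-0.017,0,0,0, 0,0,-0.017,0,0,0, 0,0,-0.017,0,0,0]'
```

```text
t: 6.87
tool_pos: [0.5771, 0.0837, 0.1087]
ee_rot: [-180.0, -0.0, -84.2]
force: [-11.8, -1.9, 21.9]
opening: 0.0007
```

c is rigid too. That leaves d, which I'll feel the same way.

```bash
python3 -m pendant '[0,0,0.02,0,0,0, 0,0,0.035,0,0,0, 0.006,-0.06,0.035,0,0,0, 0.012,-0.12,0.035,0,0,0, 0.018,-0.18,0.035,0,0,0, 0.023,-0.219,0.035,0,0,0, 0.023,-0.219,0.025,0,0,0, 0.023,-0.219,0.016,0,0,0, 0.023,-0.219,0.016,0,0,0, 0.023,-0.219,0.016,0,0,0]'
```

```text
t: 7.7
tool_pos: [0.5885, -0.0247, 0.1142]
ee_rot: [180.0, 0.0, -84.2]
force: [0.6, 0.5, -0.3]
opening: 0.0006
```

```bash
python3 -m pendant '[0,0,-0.005,0,0,0, 0,0,-0.010,0,0,0, 0,0,-0.012,0,0,0, 0,0,-0.014,0,0,0, 0,0,-0.016,0,0,0, 0,0,-0.017,0,0,0, 0,0,-0.017,0,0,0, 0,0,-0.017,0,0,0, 0,0,-0.017,0,0,0, 0,0,-0.017,0,0,0]'
```

```text
t: 8.53
tool_pos: [0.5888, -0.0258, 0.106]
ee_rot: [-180.0, -0.0, -84.2]
force: [0.7, 0.6, 2.3]
opening: 0.0002
```

d gives: 0.106 at only about 2 N. I'll press it home until the force shows the end stop.

```bash
python3 -m pendant '[0,0,-0.002,0,0,0, 0,0,-0.004,0,0,0, 0,0,-0.006,0,0,0, 0,0,-0.008,0,0,0, 0,0,-0.009,0,0,0, 0,0,-0.010,0,0,0, 0,0,-0.011,0,0,0, 0,0,-0.012,0,0,0, 0,0,-0.012,0,0,0, 0,0,-0.012,0,0,0]'
```

```text
t: 9.37
tool_pos: [0.589, -0.0258, 0.1016]
ee_rot: [-179.9, -0.0, -84.2]
force: [-6.9, 2.3, 19.4]
opening: 0.0004
```

It's at the stop: 0.1016 with 19 N, 7 mm below the blanks' height. I'll press slightly firmer to be sure, then lift straight off.

```bash
python3 -m pendant '[0,0,-0.001,0,0,0, 0,0,-0.001,0,0,0, 0,0,-0.001,0,0,0, 0,0,-0.001,0,0,0, 0,0,-0.001,0,0,0, 0,0,-0.001,0,0,0, 0,0,-0.001,0,0,0, 0,0,-0.001,0,0,0, 0,0,-0.001,0,0,0, 0,0,-0.001,0,0,0]'
```

```text
t: 10.2
tool_pos: [0.589, -0.0258, 0.1015]
ee_rot: [-179.9, -0.0, -84.2]
force: [-8.8, 2.6, 23.4]
opening: 0.0005
```

```bash
python3 -m pendant '[0,0,0.02,0,0,0, 0,0,0.05,0,0,0, 0,0,0.1,0,0,0, 0,0,0.16,0,0,0, 0,0,0.22,0,0,0, 0,0,0.28,0,0,0, 0,0,0.28,0,0,0, 0,0,0.28,0,0,0, 0,0,0.28,0,0,0, 0,0,0.28,0,0,0]'
python3 - <<'E'
from h import *
for n in("wrist","side","top"):
    im,d=get_image(n); cv2.imwrite(f"pics/{n}2.png",im[:,:,::-1]); np.savez(n+"2.npz",im=im,d=d)
s=np.load("side2.npz")['im'][140:270,165:310,::-1]; cv2.imwrite("pics/side2z.png",cv2.resize(s,None,fx=4.5,fy=4.5,interpolation=cv2.INTER_CUBIC))
E
```

```text
t: 11.03
tool_pos: [0.5882, -0.0258, 0.2378]
ee_rot: [179.8, 0.0, -84.2]
force: [0.3, -0.0, 0.3]
opening: 0.0005
```

View pics/side2z.png

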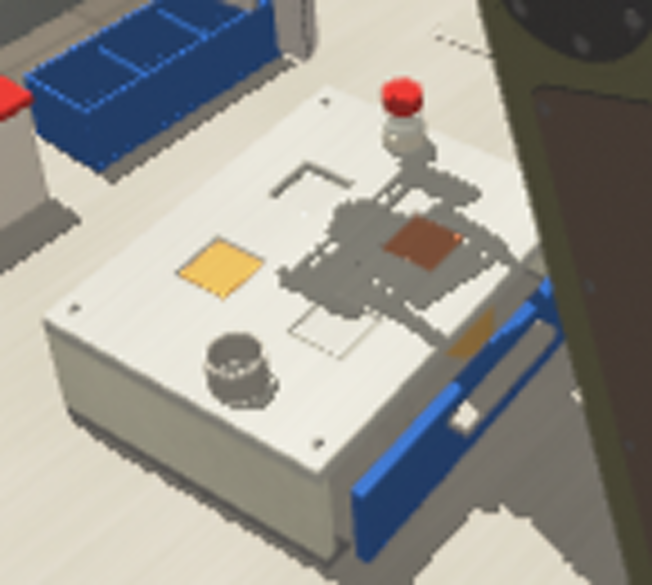

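View pics/wrist2.png

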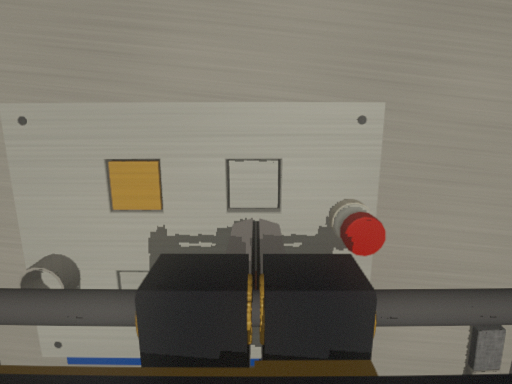

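View pics/top2.png

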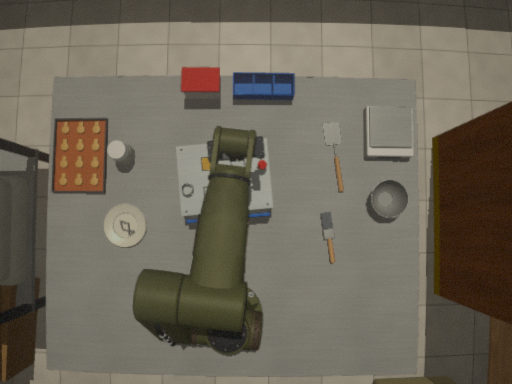

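The drawer stands out in the side view (its front corner is near (244,249)) and plate d is visibly sunk. The ring and jar appear unmoved. I'll check this with numbers.

```bash
python3 - <<'E'
from h import *
d=np.load("wrist2.npz")['d']
print("panel-plate d", np.median(d[168:200,235:272])-np.median(d[168:200,185:220]), "blank c",np.median(d[168:205,115:155])-np.median(d[168:200,185:220]))
P=camera_params("side");R=cv2.Rodrigues(P['rvec'])[0];c=-R.T@P['tvec']
a=np.radians(5.77);e=np.array([np.cos(a),np.sin(a)])
for n in("side0","side2"):
    z=np.load(n+".npz");im=z['im'];D=z['d'];hsv=cv2.cvtColor(im,cv2.COLOR_RGB2HSV)
    m=(hsv[...,0]>100)&(hsv[...,0]<130)&(hsv[...,1]>130)
    out=[]
    for v,u in zip(*np.nonzero(m)):
        if D[v,u]>0 and 205<v<262 and 235<u<262:
            X=c+R.T@(ray(P,(u,v))*D[v,u])
            if .03<X[2]<.085: out.append((X[:2]-[.5284,.023])@e)
    print(n,"front along box x",np.median(out),len(out))
T0=np.load("top0.npz")['im'].astype(int);T2=np.load("top2.npz")['im'].astype(int)
for k,im in((0,T0),(2,T2)):
    m=(im[...,0]>130)&(im[...,1]<70); m[:140]=0;m[180:]=0;m[:,:250]=0;m[:,280:]=0
    v,u=np.nonzero(m);print("jar",u.mean(),v.mean(),len(u))
    g=im[178:202,178:198].sum(2);mm=g<300
    v,u=np.nonzero(mm);print("ring",u.mean()+178,v.mean()+178,len(u))
E
```

```text
panel-plate d 0.008641899 blank c 0.0021301508
side0 front along box x -0.1317435349364745 236
side2 front along box x -0.15919988142363709 211
jar 261.75 164.4375 48
ring 186.3783783783784 190.21621621621622 37
jar 262.0 164.3695652173913 46
ring 186.3783783783784 190.21621621621622 37
```

All checks agree: plate d is 8.6 mm deep, the drawer is out 27.5 mm, and the ring and jar haven't moved. I'm handing in.

```bash
python3 -c "
from bench import *
print(get_state()['t'],finish_job())"
```

```text
the job is handed in; nothing more can be done
11.1833 None
```

The drawer is open. The release button was plate d (far right), which I pressed fully home with closed fingertips, and I handed the job in at 11.2 s.

- **Feeling the plates:** b, a and c stayed rigid at their face height (0.1085 m) under 46, 23 and 22 N. Plate d gave way at about 2 N, less than the 4 to 6 N stated for the button. It stopped 7 mm down, at 0.1015 m, under 23 N.
- **Button depth:** after lifting off, the wrist camera's depth showed plate d 8.6 mm below the panel (8.5 mm expected). The blank c read 2.1 mm (1.5 mm expected).
- **Drawer:** its front moved out 27.5 mm in the side camera's depth (28 mm expected), and the robot never touched it.
- **Objects around the box:** the ring stayed at exactly the same pixels, and the jar's cap was within 0.3 pixel of where it started. The other objects looked unmoved in the top view, but I did not measure them.

The arm ended about 0.13 m above the panel, touching nothing. No check failed. The highest force read was the 46 N fingertip press on blank b. That is above 40 N, but the limit is for the arm or gripper body, and it is well under the 120 N wrist limit.

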